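# Feed one board from a sprung magazine feeder

### The job

Feed one display board out of the magazine: pull the feeder's sprung handle out until its pointer stands at the line of the index clip, no further, and hold it there for a good second so that the lower board drops in. Then let the slide back slowly, without letting it snap, until it is fully home and has pushed the board out through the dust flap. Take that board off the exit rest and lay it flat in the grey tray; the other board stays in the magazine.

Things in the scene. Friction and masses are not known exactly. Their poses are not given: they have to be found in the camera images.
- feeder: Aluminium feeder on a dark base plate 415 x 110 x 6 mm (x -265 to +150), fixed. Origin: on the bench under the middle of the open magazine (inside 75 x 41, x -40 to +40, walls 54 mm high). x axis: along the slide to the exit; the handle is on the -x side and is pulled toward -x; y: to the scale rail. Boards slide on its bed, 26 mm above the bench.
- shuttle (a joint): Travel of the sprung slide, m: 0 home, grows as the handle is pulled, stop at 0.145. The spring pulls home with 2.4 N at 0, plus 40 N/m; damping 10 N s/m. Its tongue, 20 mm wide, 5 mm thick, carries the boards; pulled out past 0.105 the lower board drops 5 mm to the bed before the tongue, which on its return pushes the board out to the exit rest.
- handle (a point): Middle of the slide's black handle grip, 64 mm above the bench: a bar 12 mm thick along the feeder's x, 44 mm long along its y, 26 mm high (top 13 mm above this point) on a 10 mm post. Free on both x sides: 58 mm to the magazine wall at home.
- pointer_tip (a point): Tip of the slide's pointer, a thin black bar (3 mm wide) beside the foot of the handle over the scale rail, 29 mm above the bench. It moves with the handle.
- index_line (a point): Point at the pointer tip's height and y, in line with the raised line of the index clip (small dark steel clip on the scale rail). The slide is at the mark when the pointer tip is level with it along the feeder's x: out by 0.112 to 0.128, differing from case to case.
- flap (a joint): Angle in rad of the black dust flap hanging at the exit of the magazine: 0 closed, growing as it swings outward. Sprung shut by a light spring; 20 mm high, passed by the tongue through a cut-out in its lower edge.
- exit_rest (a point): Top of the exit rest, 26 mm above the bench, 102 mm along x from the feeder's origin, about where the middle of the delivered board comes to lie. Beyond the flap the bed is this narrow rest, 24 mm wide: a board overhangs it by 7 mm on each side, with only the 6 mm base plate below.
- board_low: The lower of the two equal display boards in the magazine, the one to be fed: green board with black screen, 38 x 72 x 6 mm. Origin: middle of its underside; x along the 38 mm side, y along the 72 mm side (which lies along the feeder's x), z up. About 42 g; take it across its 38 mm width.
- board_high: The upper display board, the same size; it stays in the magazine.
- tray: Shallow grey plastic tray, fixed, 120 (x) x 160 (y) x 18 mm, walls and floor about 4 mm thick. Origin: middle of its underside.
Mind the look-alikes: they are no part of the job. Leave any turquoise look-alike of the board_high alone.

How it is judged:
On the way, in this order (a step that is already met when the one before it is completed fails the run):
1. the slide is held with its pointer at the index line (within 5 mm) for 0.8 s, the lower board dropped to the lane (x of pointer_tip in the frame of index_line between -0.005 and 0.005 m and z of board_low in the frame of feeder below 0.029 m), for 0.8 s.
2. the slide is fully home and has pushed the lower board out through the flap onto the exit rest, the flap closed behind it (value of joint shuttle below 0.005 m and value of joint flap below 0.15 rad and x of board_low in the frame of feeder between 0.09 and 0.13 m and y of board_low in the frame of feeder between -0.015 and 0.015 m and z of board_low in the frame of feeder between 0.022 and 0.03 m), for 0.2 s.
At the end, for the whole second after the job is handed in: The fed board lies flat in the tray (on its floor, tilt under 0.08 rad), at rest; the other board is still in the magazine; the slide is home (within 5 mm) and the flap closed (under 0.15 rad) (x of board_low in the frame of tray between -0.05 and 0.05 m and y of board_low in the frame of tray between -0.07 and 0.07 m and z of board_low in the frame of tray below 0.01 m and angle between board_low's own z axis and vertical below 0.08 rad and linear speed of board_low below 0.02 m/s and horizontal distance between board_high and feeder below 0.012 m and z of board_high in the frame of feeder below 0.045 m and value of joint shuttle below 0.005 m and value of joint flap below 0.15 rad); the robot touches nothing.
It fails at once if the slide is pulled more than 8 mm past the index line (x of pointer_tip in the frame of index_line below -0.008 m).
It fails at once if the slide snaps back (faster than 0.35 m/s) (velocity of joint shuttle below -0.35 m/s).
It fails at once if the board is dropped into the tray from more than about 5 cm (z of board_low in the frame of tray above 0.06 m and horizontal distance between board_low and tray below 0.07 m and contact force between the fingers and board_low below 0.02 N).
It also fails if it takes over 58 s, if anything falls off the work surface, if the arm or the gripper's body presses on something with over 40 N, if the wrist force passes 120 N, or if a joint passes its speed limit or range.

### The arm

A 6-joint arm with a two-finger parallel gripper is mounted at the origin on a cart in front of the work surface, level with it; the furniture and walls round the work are solid. World frame = base frame: x ahead of the robot, y to its left, z up, the work surface at z = 0. Lengths are in m, angles in rad, forces in N, time in s.
With the tool pointing down it reaches from about 0.425 to 1.125 m from the base axis. Payload 14.9 kg.
Tool frame: the origin (TCP) lies on the mounting face of the last link; the fingertips stand 191 mm ahead of it and the grasp point (between the pads) lies 172 mm ahead of it; z points along the fingers, y is the line along which they close (so a half turn about z gives the same grasp; the last joint's range is limited). The gripper opens to 91 mm and grips with 3 to 60 N. Pads are 32 mm wide; open, the fingers measure 118 mm over their backs; the gripper's body (76 mm by 178 mm) begins 60 mm behind the grasp point.
Start: joints at [-1.27, 0.379, 1.734, -0, 1.028, -0.033], TCP at [0.229, -0.661, 0.405] pointing down, gripper open.
Joint ranges: [-2.77, 2.77], [-0.74, 2.19], [0, 2.66], [-1.06, 4.2], [0.31, 2.87], [-3.08, 3.08]. Speed limits (rad/s): [1.89, 1.89, 2.39, 3.14, 3.14, 3.14].

### API

Orientations are given as a unit quaternion [w, x, y, z].
In Python, from plant import get_obs, grab_frame, sign_off gives the robot as it stands. The module is installed in compiled form; this text tells all that it offers.
- The arm moves only by the tool move_arm, never from a script. Its argument "series" is a list of rows, each a list of 7 numbers: the shift along the tool's x, y, z each as a share of 0.1 m, from -1 to 1, then the turn, a rotation vector about the tool's x, y, z each as a share of 90 degrees, from -1 to 1, then the opening, from 0 (shut) to 1 (fully open). A call has 1 to 20 rows; each row is the pose to reach, as a shift and turn from the pose commanded when the call began, along the tool's axes at that moment; what a row does not reach only later rows make up. A row lasts 1/10 s, in which the tool goes at most 50 mm and 8.59 degrees, less where a joint would pass 70% of its speed; a pose out of reach is approached as far as the arm can. A call with a number of a shift or a turn outside -1 to 1 is refused whole. A call with a gripper value outside its range is refused whole. The fingers move at their own pace and stop on an object; "newtons" is the grip in N (left out, the last holds). Time passes only in rows, so rows that repeat a pose let the fingers close. It gives the time, the measured TCP pose, the force, the opening and the grip force at its end, in the units of the state.
- get_obs(): the state, without advancing time (a new reading comes with each control period).
- grab_frame(name): name is "side" or "top"; returns a dict with "img" (480x640x3 uint8, red, green, blue), "fx", "fy", "cx", "cy" (pixels), "rvec" (rotation vector, rad) and "tvec" (3), from world to camera coordinates, as OpenCV has them. Camera axes: x right, y down, z forward; pixel columns grow to the right and rows downward; lengths in m; the calibration is good to about 2 mm. A picture is of the moment at which its call begins. There is no depth.
- sign_off(): hands the job in; it is judged then, once.
The state is a dict: "t": time; "q": joint angles; "joint_velocities": joint speeds; "joint_torque": joint torques, N m; "ee_pos": TCP position; "orientation": TCP orientation; "contact_force": force on the tool from outside, world axes, zero at the start; "wrist_torque": the same for the moment, N m; "gripper_width": finger opening in m; "gripper_force": force on a finger pad.
Only numpy, scipy, OpenCV 4.12 (cv2) and the standard library are available. Lean on these libraries where they do the work, as an engineer would, in place of code of your own. Each camera call takes 0.05 s, during which the arm holds its last target. There are 200 camera calls.

## Working session

There is one attempt and no reset: what is moved stays moved. The work goes in short steps, Python scripts to look and compute and a tool call to move; the robot and the scene stay as the last step left them, time stands still between calls to the robot, and variables do not carry over. Pictures are saved under pics/ and viewed, at most 12 in all, crops included, and the job is handed in when it is done.

Besides the shell and the picture viewer there is one more tool, called after ">>>" as name([rows], argument=value, ...), one row to a line, values as JSON. move_arm: Moves the arm, as the interface text tells. Shift numbers are shares of 0.1 m and turn numbers shares of 90 degrees, none past 1 either way. Its arguments: {"type":"object","properties":{"series":{"type":"array"},"newtons":{"type":"number"}},"required":["series"]}

```bash
mkdir -p pics; cat > h.py <<'E'
import numpy as np, cv2
from plant import get_obs, grab_frame, sign_off
def snap(n,fn=None):
    f=grab_frame(n)
    if fn: cv2.imwrite('pics/'+fn,f['img'][:,:,::-1]); 
    R=cv2.Rodrigues(np.array(f['rvec'],float))[0]; f['R']=R; f['t']=np.array(f['tvec'],float).ravel(); f['C']=-R.T@f['t']
    return f
def ray(f,u,v):
    return f['R'].T@np.array([(u-f['cx'])/f['fx'],(v-f['cy'])/f['fy'],1.])
def onz(f,u,v,z):
    d=ray(f,u,v); return f['C']+d*(z-f['C'][2])/d[2]
def proj(f,p):
    c=f['R']@np.array(p)+f['t']; return c[0]/c[2]*f['fx']+f['cx'],c[1]/c[2]*f['fy']+f['cy']
E
python3 - <<'E'
from h import *
for n in('top','side'):
    f=snap(n,n+'0.png'); print(n,f['C'].round(3),f['fx'],f['R'].round(2).tolist())
print(get_obs())
E
```

```text
top [0.343 0.087 0.895] 462.2350274972733 [[0.02, -1.0, 0.04], [-0.98, -0.03, -0.19], [0.19, -0.03, -0.98]]
side [0.062 0.835 0.413] 500.88124898459137 [[-0.87, -0.5, -0.01], [-0.17, 0.3, -0.94], [0.47, -0.81, -0.34]]
{'t': 0.1, 'q': array([-1.27032856e+00,  3.79364514e-01,  1.73469238e+00,  2.31443075e-05,
        1.02848291e+00, -3.33035691e-02]), 'joint_velocities': array([-0.00113282, -0.00065051, -0.00171414, -0.00086296, -0.00018168,
       -0.00031283]), 'joint_torque': array([ 2.53444261e-03, -7.65036607e+01, -4.35291660e+01,  6.52323780e-02,
        3.98395420e-02, -1.18327824e-05]), 'ee_pos': array([ 0.22927421, -0.6612248 ,  0.40416275]), 'orientation': array([-4.70675661e-04,  9.86107759e-01,  1.66106183e-01, -5.32525220e-05]), 'contact_force': array([ 0.28365764, -0.66872592, -0.05723729]), 'wrist_torque': array([-0.0003041 , -0.00550833, -0.01560325]), 'gripper_force': 0.0, 'gripper_width': 0.09144244301231387}
```

View pics/top0.png

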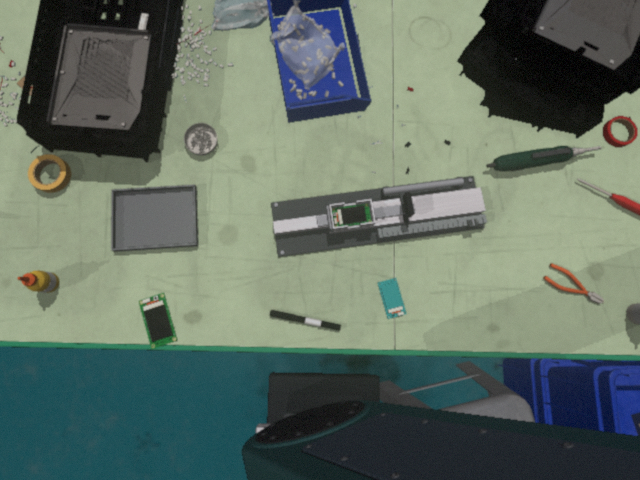

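View pics/side0.png

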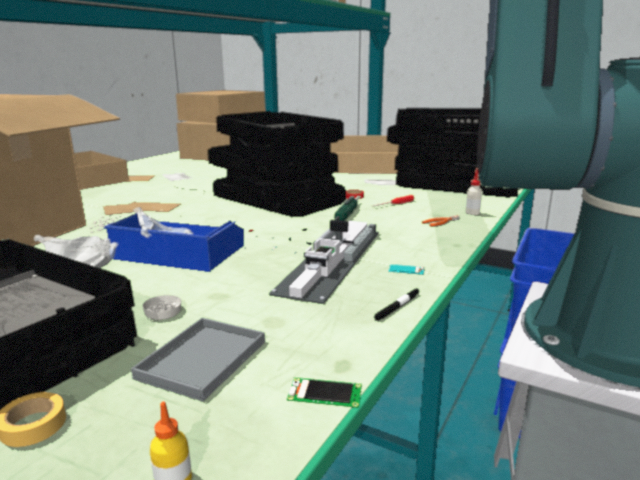

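The top view shows the feeder at about (378,215): the handle is at (407,206), the exit rest at (300,224) and the tray at (155,218). Next I enlarge the feeder.

```bash
python3 - <<'E'
from h import *
a=cv2.imread('pics/top0.png')
cv2.imwrite('pics/c1.png',cv2.resize(a[165:265,330:490],None,fx=5,fy=5,interpolation=cv2.INTER_CUBIC))
f=snap('top')
g=f['img'].astype(int)
# dark plate: base corner estimate
hsv=cv2.cvtColor(f['img'],cv2.COLOR_RGB2HSV)
m=((hsv[...,1]<60)).astype(np.uint8)*255
for name,(x0,y0,x1,y1),z in(('feeder',(262,165,495,265),.006),('tray',(100,170,210,265),.018)):
    s=np.zeros_like(m); s[y0:y1,x0:x1]=m[y0:y1,x0:x1]
    s=cv2.morphologyEx(s,cv2.MORPH_OPEN,np.ones((3,3)))
    c=max(cv2.findContours(s,0,2)[0],key=cv2.contourArea)
    r=cv2.minAreaRect(c); b=cv2.boxPoints(r); P=np.array([onz(f,u,v,z) for u,v in b])
    print(name,b.round(1).tolist(),P[:,:2].round(4).tolist(),np.linalg.norm(np.diff(P,axis=0),axis=1),P.mean(0))
E
```

```text
feeder [[262.0, 165.0], [494.0, 165.0], [494.0, 264.0], [262.0, 264.0]] [[0.6445, 0.1696], [0.6626, -0.303], [0.4588, -0.2932], [0.4454, 0.1602]] [0.47288857 0.2040974  0.4536289 ] [ 0.55281747 -0.06660109  0.006     ]
tray [[100.0, 170.0], [209.0, 170.0], [209.0, 264.0], [100.0, 264.0]] [[0.6182, 0.4815], [0.6262, 0.2716], [0.4411, 0.2589], [0.4351, 0.4611]] [0.21013413 0.18551953 0.20231652] [0.53012125 0.36828558 0.018     ]
```

View pics/c1.png

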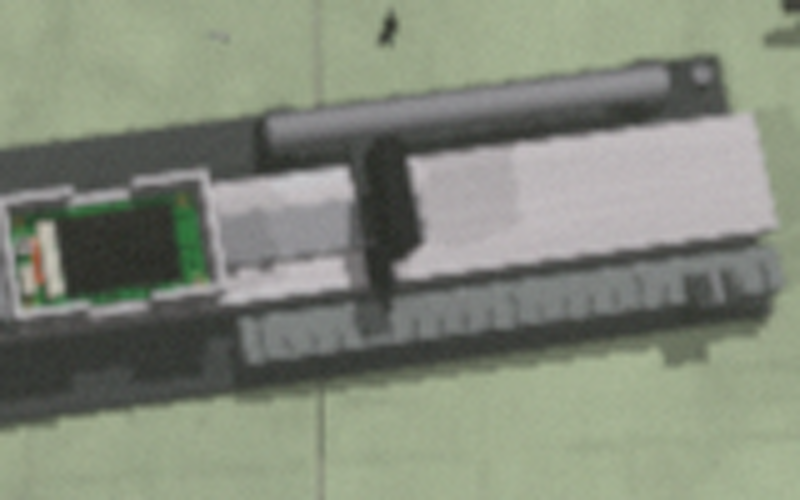

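The crop shows the handle top at about (408,203) full-image, the pointer at about (405,226), and clip marks at about (470–478,222). I will refine the geometry and look at the clip more closely in both views.

```bash
python3 - <<'E'
from h import *
f=snap('top'); s0=snap('side')
lab=cv2.cvtColor(f['img'],cv2.COLOR_RGB2LAB).astype(int)
print(lab[240,240],lab[165,330],lab[245,300],lab[215,150])
m=(((lab[...,2]<134)&(lab[...,1]>118))).astype(np.uint8)*255
for name,(x0,y0,x1,y1),z in(('feeder',(262,165,495,265),.006),('tray',(100,178,210,265),.018)):
    s=np.zeros_like(m); s[y0:y1,x0:x1]=m[y0:y1,x0:x1]
    s=cv2.morphologyEx(s,cv2.MORPH_OPEN,np.ones((5,5)))
    c=max(cv2.findContours(s,0,2)[0],key=cv2.contourArea)
    P=np.array([onz(f,u,v,z) for u,v in c[:,0]],np.float32)[:,:2]
    r=cv2.minAreaRect(P); b=cv2.boxPoints(r)
    print(name,r,b.round(4).tolist(),[tuple(np.round(proj(f,[*p,z]))) for p in b])
k=cv2.INTER_CUBIC
A=cv2.resize(f['img'][205:240,390:490],None,fx=8,fy=8,interpolation=k)
B=cv2.resize(s0['img'][215:300,265:385],None,fx=6.6667,fy=3.6,interpolation=k)
B=cv2.resize(s0['img'][218:300,300:385],(330,318),interpolation=k)
B=cv2.copyMakeBorder(B,0,0,0,470,cv2.BORDER_CONSTANT)
cv2.imwrite('pics/c2.png',np.vstack([A,B])[:,:,::-1])
E
```

```text
[175 117 142] [175 119 142] [ 86 127 130] [116 128 127]Traceback (most recent call last):
  File "<stdin>", line 11, in <module>
cv2.error: OpenCV(4.12.0) /io/opencv/modules/imgproc/src/convhull.cpp:143: error: (-215:Assertion failed) total >= 0 && (depth == CV_32F || depth == CV_32S) in function 'convexHull'
```

```bash
python3 - <<'E'
from h import *
f=snap('top'); s0=snap('side')
lab=cv2.cvtColor(f['img'],cv2.COLOR_RGB2LAB).astype(int)
m=((lab[...,2]<136)&(lab[...,1]>121)).astype(np.uint8)*255
for name,(x0,y0,x1,y1),z in(('feeder',(262,165,495,265),.006),('tray',(100,178,210,265),.018)):
    s=np.zeros_like(m); s[y0:y1,x0:x1]=m[y0:y1,x0:x1]
    s=cv2.morphologyEx(s,cv2.MORPH_OPEN,np.ones((5,5)))
    c=max(cv2.findContours(s,0,2)[0],key=cv2.contourArea)
    P=np.ascontiguousarray([onz(f,u,v,z)[:2] for u,v in c[:,0]],dtype=np.float32)
    r=cv2.minAreaRect(P); b=cv2.boxPoints(r)
    print(name,r,b.round(4).tolist(),[tuple(np.round(proj(f,[*p,z]))) for p in b])
k=cv2.INTER_CUBIC
A=cv2.resize(f['img'][205:240,390:490],None,fx=8,fy=8,interpolation=k)
B=cv2.resize(s0['img'][218:300,300:385],(330,318),interpolation=k)
B=cv2.copyMakeBorder(B,0,0,0,470,cv2.BORDER_CONSTANT)
cv2.imwrite('pics/c2.png',np.vstack([A,B])[:,:,::-1])
E
```

```text
feeder ((0.5497822165489197, -0.06776238977909088), (0.11163783073425293, 0.4264868199825287), 9.965812683105469) [[0.4578999876976013, 0.13259999454021454], [0.5317000150680542, -0.2874000072479248], [0.641700029373169, -0.26809999346733093], [0.5679000020027161, 0.15189999341964722]] [(np.float64(277.0), np.float64(258.0)), (np.float64(489.0), np.float64(227.0)), (np.float64(478.0), np.float64(174.0)), (np.float64(269.0), np.float64(202.0))]
tray ((0.5273839831352234, 0.36957141757011414), (0.12358683347702026, 0.16230230033397675), 5.638270854949951) [[0.4578999876976013, 0.44429999589920044], [0.4738999903202057, 0.2827000021934509], [0.5968999862670898, 0.29490000009536743], [0.5809000134468079, 0.4564000070095062]] [(np.float64(110.0), np.float64(252.0)), (np.float64(198.0), np.float64(246.0)), (np.float64(196.0), np.float64(184.0)), (np.float64(111.0), np.float64(189.0))]
```

View pics/c2.png

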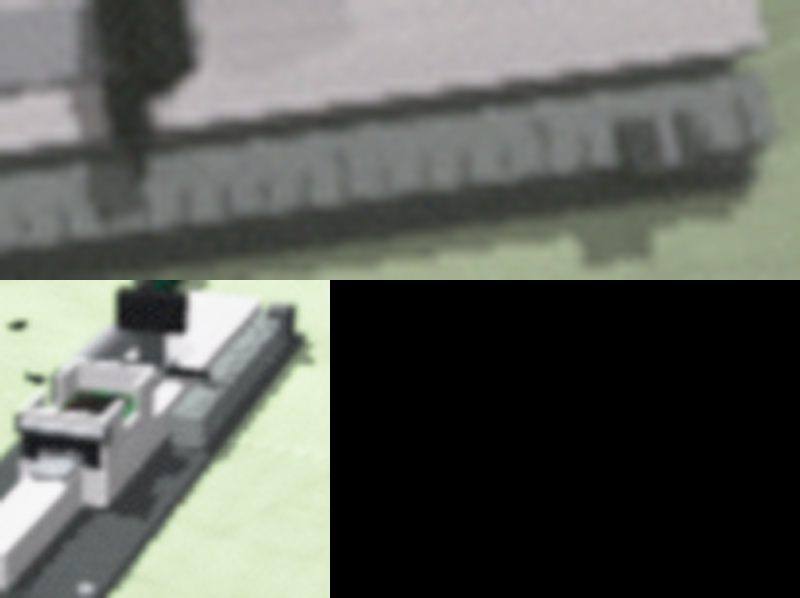

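The magnified view shows the pointer tip at px about (405.9,227), the raised clip line (lighter stripe in the dark clip) at about (473.4,220), and the handle face in the side view at about (339,226).

```bash
python3 - <<'E'
from h import *
f=snap('top'); s=snap('side')
p=onz(f,405.9,227.5,.029); l=onz(f,473.4,220,.029)
d=l-p; print('pointer',p,'line',l,'dist',np.linalg.norm(d),'yaw dir',np.degrees(np.arctan2(-d[1],-d[0])))
# handle blobs
for c,(x0,y0,x1,y1) in((f,(398,185,420,222)),(s,(325,214,352,234))):
    g=c['img'][y0:y1,x0:x1].max(2); m=(g<50).astype(np.uint8)
    n,L,st,ce=cv2.connectedComponentsWithStats(m); i=1+st[1:,4].argmax(); print(st[i]+np.array([x0,y0,0,0,0]),ce[i]+[x0,y0])
    c['h']=ce[i]+[x0,y0]
A,B=[np.r_[ray(c,*c['h'])]/np.linalg.norm(ray(c,*c['h'])) for c in(f,s)]
t=np.linalg.lstsq(np.c_[A,-B],s['C']-f['C'],rcond=None)[0]
print(f['C']+A*t[0],s['C']+B*t[1])
# plate edges: dark/bench transitions along columns, at z=.006
lab=cv2.cvtColor(f['img'],cv2.COLOR_RGB2LAB).astype(int)
m=(lab[...,0]<125)
T=[];Bt=[]
for u in range(280,370,3):
    v=np.where(m[165:270,u])[0]+165; T.append(onz(f,u,v.min()-.5,.006)[:2]);Bt.append(onz(f,u,v.max()+.5,.006)[:2])
for P in(T,Bt):
    q=cv2.fitLine(np.array(P,np.float32),cv2.DIST_HUBER,0,.01,.01).ravel(); print('edge',q,np.degrees(np.arctan2(q[1],q[0])))
# side view base-plate long edges & end
for r in (225,232,240,246,250): print(r, ''.join('#' if x else '.' for x in m[r,262:300]))
E
```

```text
pointer [ 0.52144104 -0.114367    0.029     ] line [ 0.54064812 -0.24682203  0.029     ] dist 0.1338403739982995 yaw dir 98.25085554710493
[403 196   7  26  72] [405.73611111 209.25      ]
[331 219  16  13 163] [338.74233129 225.34969325]
[ 0.54826794 -0.10571935  0.06659214] [ 0.55300885 -0.10347772  0.06724499]
edge [ 0.17251146 -0.9850075   0.5865135   0.04464461] -80.066124
edge [ 0.17477524 -0.98460835  0.47416863  0.04214528] -79.93442
225 ......................................
232 .....................#################
240 .............#########################
246 ..............########################
250 ...............#######################
```

```bash
cat >> h.py <<'E'
X=np.array([-np.sin(np.radians(10)),np.cos(np.radians(10)),0]); Y=np.array([-X[1],X[0],0])
def rect(f,O,x0,x1,y0,y1,z,s):
    # rectified view: columns feeder x, rows feeder y (down = +y), s px per m
    src=np.float32([proj(f,O+X*a+Y*b+[0,0,z]) for a,b in((x0,y0),(x1,y0),(x1,y1),(x0,y1))])
    w,h=int((x1-x0)*s),int((y1-y0)*s)
    H=cv2.getPerspectiveTransform(src,np.float32([[0,0],[w,0],[w,h],[0,h]]))
    return cv2.warpPerspective(f['img'],H,(w,h),flags=cv2.INTER_CUBIC)
E
python3 - <<'E'
from h import *
f=snap('top')
mid=(np.array([.5865,.0446,0])+[.4742,.0421,0])/2
m=cv2.cvtColor(f['img'],cv2.COLOR_RGB2LAB)[...,0]<125
E=[]
for r in range(236,252,2):
    u=262+np.where(m[r,262:300])[0].min()-.5; E.append(onz(f,u,r,.006)@X)
print('x of end',np.round(E,4),'mid x',mid@X,'y',mid@Y)
O=X*(np.median(E)-.150)+Y*(mid@Y); print('O',O)
for n,p in(('ptr',onz(f,405.9,227.5,.029)),('line',onz(f,473.4,220,.029)),('handle',np.array([.5505,-.1045,.067]))): q=p-O; print(n,q@X,q@Y)
a=rect(f,O,-.26,-.06,-.01,.06,.029,4000); b=rect(f,O,-.06,.14,-.035,.035,.054,4000)
I=np.vstack([a,b])
for i in range(0,800,40): 
    cv2.line(I,(i,275),(i,285),(255,0,0),1)
cv2.imwrite('pics/r1.png',I[:,:,::-1])
E
```

```text
x of end [0.0514 0.0519 0.0505 0.0491 0.0496 0.0502 0.0488 0.0493] mid x -0.04940289493257729 y -0.5298204403118859
O [ 0.53915489 -0.00658502 -0.        ]
ptr -0.1030685586531473 0.03616088537332236
line -0.23684656929150258 0.04024617381464211
handle -0.09839749157299146 0.005830006844859589
```

View pics/r1.png

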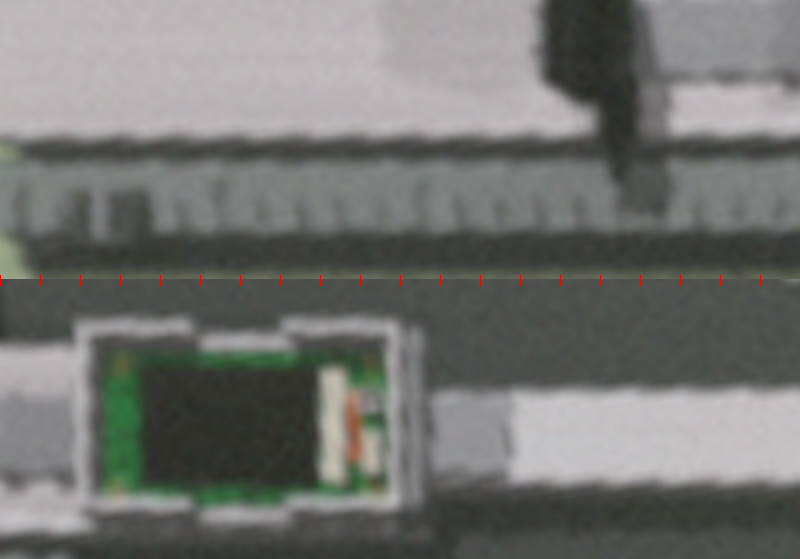

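The rectified view puts the magazine at the estimated origin (rim x −41 to +41), the pointer at x≈−105 and the clip line between −228 and −235. That makes the travel about 0.123–0.128, so I start moving.

>>> move_arm([
  [0.3,-0.3,0,0,0,0.05,0.6],
  [0.7,-0.7,0,0,0,0.101,0.6],
  [1,-1,0,0,0,0.101,0.6],
  [1,-1,0,0,0,0.101,0.6],
])

```text
t: 0.9
ee_pos: [0.2926, -0.5302, 0.4045]
orientation: [-0.001, 0.996, 0.089, -0.0]
contact_force: [0.1, -0.1, -0.1]
gripper_width: 0.0622
gripper_force: 0.0
```

>>> move_arm([
  [0.33,-0.33,0,0,0,0,0.6],
  [0.67,-0.67,0,0,0,0,0.6],
  [1,-1,0,0,0,0,0.6],
])

```text
t: 1.2
ee_pos: [0.3727, -0.4171, 0.4049]
orientation: [0.0, 0.996, 0.087, 0.0]
contact_force: [0.7, -0.1, 0.0]
gripper_width: 0.0545
gripper_force: 0.0
```

>>> move_arm([
  [0.33,-0.33,0,0,0,0,0.6],
  [0.67,-0.67,0,0,0,0,0.6],
  [1,-1,0,0,0,0,0.6],
])

```text
t: 1.5
ee_pos: [0.454, -0.3009, 0.4051]
orientation: [0.0, 0.996, 0.087, 0.0]
contact_force: [0.8, 0.8, 0.5]
gripper_width: 0.055
gripper_force: 0.0
```

>>> move_arm([
  [0.33,-0.33,0,0,0,0,0.6],
  [0.67,-0.67,0,0,0,0,0.6],
  [1,-1,0,0,0,0,0.6],
  [1,-1,0,0,0,0,0.6],
  [1,-1,0,0,0,0,0.6],
])

```text
t: 2.0
ee_pos: [0.5346, -0.186, 0.4048]
orientation: [0.0, 0.996, 0.088, -0.0]
contact_force: [-0.5, -0.4, -0.4]
gripper_width: 0.0548
gripper_force: 0.0
```

>>> move_arm([
  [0.18,-0.35,0.2,0,0,0,0.6],
  [0.357,-0.71,0.45,0,0,0,0.6],
  [0.357,-0.71,0.7,0,0,0,0.6],
  [0.357,-0.71,0.7,0,0,0,0.6],
  [0.357,-0.71,0.7,0,0,0,0.6],
])

```text
t: 2.5
ee_pos: [0.5568, -0.1115, 0.3351]
orientation: [-0.0, 0.996, 0.087, -0.0]
contact_force: [0.8, -0.2, 0.8]
gripper_width: 0.0546
gripper_force: 0.0
```

>>> move_arm([
  [0,0,0.25,0,0,0,0.6],
  [0,0,0.5,0,0,0,0.6],
  [0,0,0.75,0,0,0,0.6],
  [0,0,0.9,0,0,0,0.6],
  [0,0,0.99,0,0,0,0.6],
  [0,0,0.99,0,0,0,0.6],
])

```text
t: 3.1
ee_pos: [0.557, -0.1108, 0.2357]
orientation: [-0.0, 0.996, 0.087, -0.0]
contact_force: [-0.3, -0.1, -0.1]
gripper_width: 0.0549
gripper_force: 0.0
```

```bash
python3 - <<'E'
from h import *
s=snap('side'); f=snap('top'); o=get_obs(); print(o['ee_pos'],o['contact_force'])
k=cv2.INTER_CUBIC
A=cv2.resize(s['img'][190:260,310:390],(640,560),interpolation=k)
cv2.imwrite('pics/s2.png',A[:,:,::-1])
E
```

```text
[ 0.5573838  -0.11063215  0.2366895 ] [ 0.14161535 -0.24187737 -0.17233934]
```

View pics/s2.png

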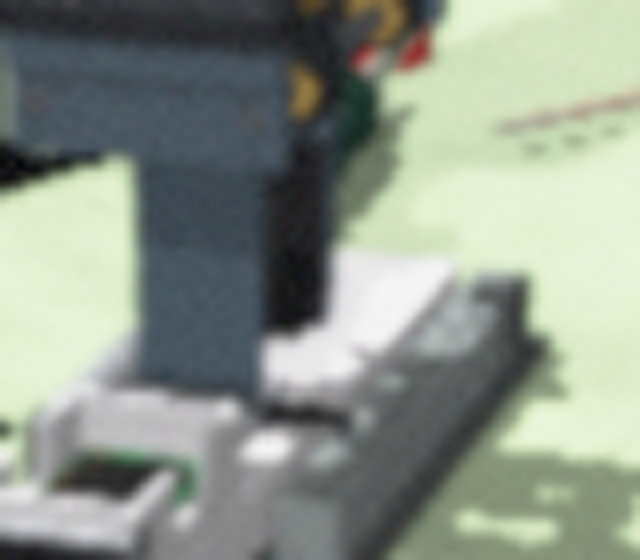

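The side view shows the fingers straddling the handle, with the clip at the far rail end at crop (500,290). I close the gripper.

>>> move_arm([
  [0,0,0,0,0,0,0.3],
  [0,0,0,0,0,0,0.2],
  [0,0,0,0,0,0,0.1],
  [0,0,0,0,0,0,0],
  [0,0,0,0,0,0,0],
  [0,0,0,0,0,0,0],
], newtons=25)

```text
t: 3.8
ee_pos: [0.557, -0.1103, 0.2358]
orientation: [-0.0, 0.996, 0.087, -0.0]
contact_force: [0.3, 2.7, 3.0]
gripper_width: 0.0115
gripper_force: 25.0
```

>>> move_arm([
  [0,0.04,0,0,0,0,0],
  [0,0.1,0,0,0,0,0],
  [0,0.18,0,0,0,0,0],
  [0,0.26,0,0,0,0,0],
  [0,0.34,0,0,0,0,0],
  [0,0.42,0,0,0,0,0],
  [0,0.5,0,0,0,0,0],
  [0,0.58,0,0,0,0,0],
  [0,0.66,0,0,0,0,0],
  [0,0.74,0,0,0,0,0],
  [0,0.82,0,0,0,0,0],
  [0,0.9,0,0,0,0,0],
  [0,0.96,0,0,0,0,0],
  [0,1,0,0,0,0,0],
  [0,1,0,0,0,0,0],
  [0,1,0,0,0,0,0],
])

```text
t: 5.4
ee_pos: [0.5742, -0.2094, 0.2358]
orientation: [-0.0, 0.996, 0.087, -0.0]
contact_force: [-4.0, 5.8, 7.7]
gripper_width: 0.0118
gripper_force: 25.0
```

```bash
python3 - <<'E'
from h import *
k=cv2.INTER_CUBIC
O=np.array([.53915,-.00659,0])
s=snap('side'); f=snap('top'); o=get_obs(); print(o['ee_pos'],(o['ee_pos']-O)@X,o['contact_force'],o['gripper_width'])
A=cv2.resize(s['img'][205:265,335:395],(400,400),interpolation=k)
B=cv2.resize(f['img'][195:245,430:490],(400,333),interpolation=k)
B=cv2.copyMakeBorder(B,0,67,0,0,cv2.BORDER_CONSTANT)
cv2.imwrite('pics/p3.png',np.hstack([A,B])[:,:,::-1])
E
```

```text
[ 0.57415858 -0.20935607  0.23576058] -0.2057647772374058 [-4.13954303  4.81098895  7.42994132] 0.012156449338079363
```

View pics/p3.png

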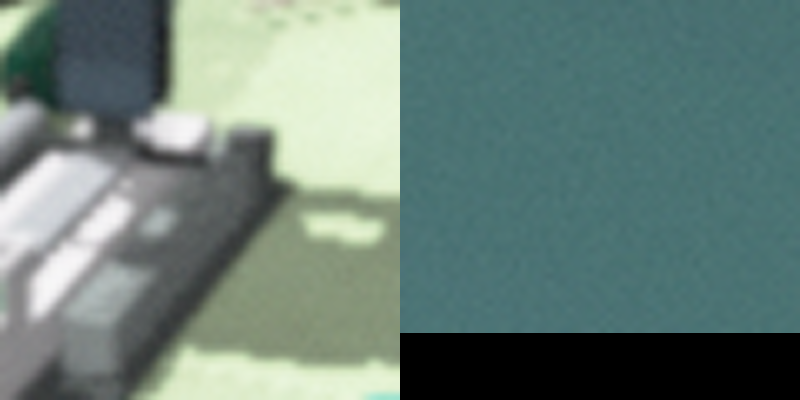

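The top camera is blocked by the arm. In the side view the clip's top is at px about (372.5,224.5), from which I estimate its height to correct the parallax of the line.

```bash
python3 - <<'E'
from h import *
O=np.array([.53915,-.00659,0])
s=snap('side'); f=snap('top')
for u,v in((372.5,224.7),(369.5,224.7),(375.5,224.5),(375.5,232)):
    for z in(.02,.026,.032,.038):
        q=onz(s,u,v,z)-O; print((u,v),z,(q@X).round(4),(q@Y).round(4))
C=f['C']-O; print('cam',C@X,C@Y)
E
```

```text
(372.5, 224.7) 0.02 -0.2683 0.0386
(372.5, 224.7) 0.026 -0.2503 0.0429
(372.5, 224.7) 0.032 -0.2323 0.0473
(372.5, 224.7) 0.038 -0.2143 0.0516
(369.5, 224.7) 0.02 -0.2659 0.0314
(369.5, 224.7) 0.026 -0.2479 0.0358
(369.5, 224.7) 0.032 -0.2299 0.0403
(369.5, 224.7) 0.038 -0.2119 0.0448
(375.5, 224.5) 0.02 -0.2724 0.0453
(375.5, 224.5) 0.026 -0.2543 0.0496
(375.5, 224.5) 0.032 -0.2362 0.0538
(375.5, 224.5) 0.038 -0.2181 0.0581
(375.5, 232) 0.02 -0.215 0.0595
(375.5, 232) 0.026 -0.1978 0.0635
(375.5, 232) 0.032 -0.1806 0.0676
(375.5, 232) 0.038 -0.1634 0.0716
cam 0.126010337608672 0.17679220195594225
```

>>> move_arm([
  [0,0.05,0,0,0,0,0],
  [0,0.12,0,0,0,0,0],
  [0,0.19,0,0,0,0,0],
  [0,0.23,0,0,0,0,0],
  [0,0.23,0,0,0,0,0],
  [0,0.23,0,0,0,0,0],
  [0,0.23,0,0,0,0,0],
  [0,0.23,0,0,0,0,0],
  [0,0.23,0,0,0,0,0],
  [0,0.23,0,0,0,0,0],
  [0,0.23,0,0,0,0,0],
  [0,0.23,0,0,0,0,0],
  [0,0.23,0,0,0,0,0],
  [0,0.23,0,0,0,0,0],
  [0,0.23,0,0,0,0,0],
  [0,0.23,0,0,0,0,0],
  [0,0.23,0,0,0,0,0],
  [0,0.23,0,0,0,0,0],
])

```text
t: 7.4
ee_pos: [0.5781, -0.2319, 0.2358]
orientation: [-0.0, 0.996, 0.087, -0.001]
contact_force: [-4.9, 6.3, 8.8]
gripper_width: 0.0117
gripper_force: 25.0
```

>>> move_arm([
  [0,0.02,0,0,0,0,0],
  [0,0.03,0,0,0,0,0],
  [0,0.03,0,0,0,0,0],
  [0,0.03,0,0,0,0,0],
  [0,0.03,0,0,0,0,0],
  [0,0.03,0,0,0,0,0],
  [0,0.03,0,0,0,0,0],
  [0,0.03,0,0,0,0,0],
  [0,0.03,0,0,0,0,0],
  [0,0.03,0,0,0,0,0],
  [0,0.03,0,0,0,0,0],
  [0,0.03,0,0,0,0,0],
  [0,0.03,0,0,0,0,0],
])

```text
t: 8.7
ee_pos: [0.5786, -0.2348, 0.2357]
orientation: [-0.0, 0.996, 0.087, -0.001]
contact_force: [-5.2, 6.6, 8.7]
gripper_width: 0.0117
gripper_force: 25.0
```

```bash
python3 - <<'E'
from h import *
O=np.array([.53915,-.00659,0])
s=snap('side'); o=get_obs(); print((o['ee_pos']-O)@X,o['contact_force'],o['gripper_width'],o['wrist_torque'])
A=cv2.resize(s['img'][205:265,335:395],(400,400),interpolation=cv2.INTER_CUBIC)
B=cv2.resize(s['img'][225:295,275:345],(400,400),interpolation=cv2.INTER_CUBIC)
cv2.imwrite('pics/p4.png',np.hstack([A,B])[:,:,::-1])
E
```

```text
-0.2316045492976069 [-5.21725065  5.98619693  8.95431483] 0.011862396719362704 [ 1.04641076  0.80076554 -0.45579339]
```

View pics/p4.png

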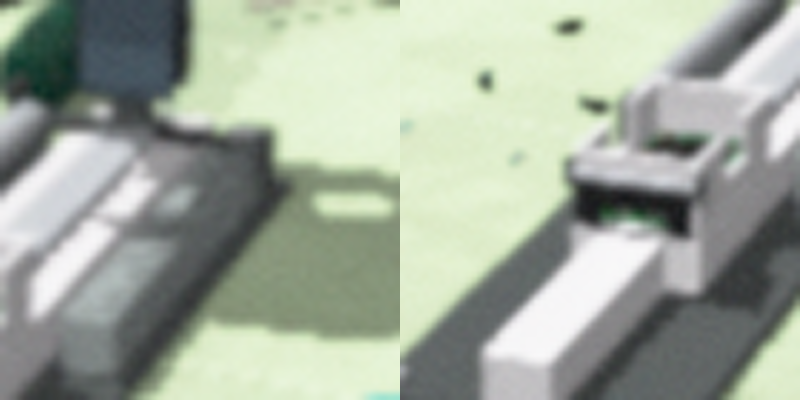

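The side view shows the pointer bar meeting the clip, and green at the flap cut-out, so the lower board has dropped. I return the slide slowly.

>>> move_arm([
  [0,-0.02,0,0,0,0,0],
  [0,-0.06,0,0,0,0,0],
  [0,-0.12,0,0,0,0,0],
  [0,-0.18,0,0,0,0,0],
  [0,-0.24,0,0,0,0,0],
  [0,-0.3,0,0,0,0,0],
  [0,-0.36,0,0,0,0,0],
  [0,-0.42,0,0,0,0,0],
  [0,-0.48,0,0,0,0,0],
  [0,-0.54,0,0,0,0,0],
  [0,-0.6,0,0,0,0,0],
  [0,-0.66,0,0,0,0,0],
  [0,-0.7,0,0,0,0,0],
])

```text
t: 10.05
ee_pos: [0.5666, -0.1658, 0.2358]
orientation: [-0.0, 0.996, 0.087, -0.0]
contact_force: [-3.6, 1.8, 4.0]
gripper_width: 0.0119
gripper_force: 25.0
```

>>> move_arm([
  [0,-0.05,0,0,0,0,0],
  [0,-0.1,0,0,0,0,0],
  [0,-0.15,0,0,0,0,0],
  [0,-0.2,0,0,0,0,0],
  [0,-0.25,0,0,0,0,0],
  [0,-0.3,0,0,0,0,0],
  [0,-0.35,0,0,0,0,0],
  [0,-0.4,0,0,0,0,0],
  [0,-0.44,0,0,0,0,0],
  [0,-0.48,0,0,0,0,0],
  [0,-0.52,0,0,0,0,0],
  [0,-0.54,0,0,0,0,0],
  [0,-0.56,0,0,0,0,0],
  [0,-0.56,0,0,0,0,0],
  [0,-0.56,0,0,0,0,0],
  [0,-0.56,0,0,0,0,0],
])

```text
t: 11.65
ee_pos: [0.557, -0.1102, 0.2358]
orientation: [-0.0, 0.996, 0.087, 0.0]
contact_force: [-2.1, 2.2, 4.5]
gripper_width: 0.0121
gripper_force: 25.0
```

>>> move_arm([
  [0,-0.01,0,0,0,0,0],
  [0,-0.02,0,0,0,0,0],
  [0,-0.02,0,0,0,0,0],
])

```text
t: 11.95
ee_pos: [0.5568, -0.1092, 0.2358]
orientation: [0.001, 0.996, 0.088, 0.0]
contact_force: [-2.8, -14.2, 0.5]
gripper_width: 0.0117
gripper_force: 25.0
```

>>> move_arm([
  [0,0,0,0,0,0,0.2],
  [0,0,0,0,0,0,0.4],
  [0,0,0,0,0,0,0.6],
  [0,0,0,0,0,0,0.6],
  [0,0,0,0,0,0,0.6],
])

```text
t: 12.45
ee_pos: [0.5566, -0.1083, 0.2357]
orientation: [0.0, 0.996, 0.088, -0.0]
contact_force: [-0.9, 0.6, -0.9]
gripper_width: 0.0474
gripper_force: 0.0
```

>>> move_arm([
  [0,0,-0.3,0,0,0,0.6],
  [0,0,-0.7,0,0,0,0.6],
  [0,0,-1,0,0,0,0.6],
  [0,0,-1,0,0,0,0.6],
])

```text
t: 12.85
ee_pos: [0.5578, -0.1085, 0.3397]
orientation: [0.001, 0.996, 0.088, 0.003]
contact_force: [-0.1, -0.3, -1.3]
gripper_width: 0.0547
gripper_force: 0.0
```

```bash
python3 - <<'E'
from h import *
O=np.array([.53915,-.00659,0])
s=snap('side'); f=snap('top'); print(get_obs()['ee_pos'])
A=cv2.resize(s['img'][205:285,275:355],(400,400),interpolation=cv2.INTER_CUBIC)
B=cv2.resize(f['img'][175:255,270:350],(400,400),interpolation=cv2.INTER_CUBIC)
cv2.imwrite('pics/p5.png',np.hstack([A,B])[:,:,::-1])
hsv=cv2.cvtColor(f['img'],cv2.COLOR_RGB2HSV)
g=cv2.inRange(hsv,(45,110,30),(80,255,255)); 
g[:,:262]=0;g[:,345:]=0;g[:180]=0;g[260:]=0
p=np.argwhere(g); print(len(p),p.min(0),p.max(0))
c=np.vstack([k for k in cv2.findContours(g,0,2)[0] if cv2.contourArea(k)>2])
P=np.ascontiguousarray([(lambda q:(q@X,q@Y))(onz(f,u,v,.032)-O) for u,v in c[:,0]],dtype=np.float32)
print(cv2.minAreaRect(P),P.min(0),P.max(0))
E
```

```text
[ 0.55658163 -0.10829533  0.33605679]
106 [208 282] [234 344]
((0.0949959084391594, 0.010102767497301102), (0.06606517732143402, 0.03501540794968605), 33.36724090576172) [ 0.06739984 -0.01845799] [0.13061696 0.01848835]
```

View pics/p5.png

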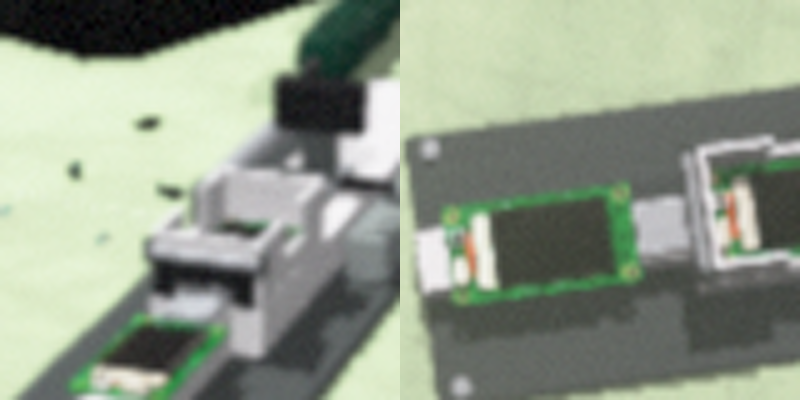

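The board lies on the exit rest, aligned, with centre near feeder x≈0.102, y≈0. The flap is closed and the slide is home. I rotate and go over the board.

>>> move_arm([
  [0,-0.1,0,0,0,-0.09,0.7],
  [0,-0.25,0,0,0,-0.18,0.7],
  [0,-0.4,0,0,0,-0.27,0.7],
  [0,-0.55,0,0,0,-0.36,0.7],
  [0,-0.7,0,0,0,-0.45,0.7],
  [0,-0.85,0,0,0,-0.54,0.7],
  [0,-1,0,0,0,-0.63,0.7],
  [0,-1,0,0,0,-0.72,0.7],
  [0,-1,0,0,0,-0.81,0.7],
  [0,-1,0,0,0,-0.9,0.7],
  [0,-1,0,0,0,-1,0.7],
  [0,-1,0,0,0,-1,0.7],
  [0,-1,0,0,0,-1,0.7],
])

```text
t: 14.25
ee_pos: [0.5389, -0.0099, 0.3347]
orientation: [-0.001, 0.644, 0.765, -0.0]
contact_force: [1.1, 0.3, -0.1]
gripper_width: 0.064
gripper_force: 0.0
```

>>> move_arm([
  [0.3,0,0,0,0,0,0.7],
  [0.7,0,0,0,0,0,0.7],
  [1,0,0,0,0,0,0.7],
  [1,0,0,0,0,0,0.7],
  [1,0,0,0,0,0,0.7],
  [1,0,0,0,0,0,0.7],
])

```text
t: 14.85
ee_pos: [0.5219, 0.088, 0.3355]
orientation: [-0.0, 0.643, 0.766, -0.0]
contact_force: [-0.4, 0.1, -0.8]
gripper_width: 0.0638
gripper_force: 0.0
```

```bash
python3 - <<'E'
from h import *
O=np.array([.53915,-.00659,0])
o=get_obs();p=o['ee_pos'];print(p,o['orientation'],(p-O)@X,(p-O)@Y)
f=snap('top')
q=onz(f,298.8,224,.032)-O; print(q@X,q@Y)
E
```

```text
[0.52187936 0.08802006 0.33551209] [-7.93264368e-05  6.43318398e-01  7.65598727e-01 -1.44084031e-04] 0.09617173254648566 0.0005793926899914509
0.10014255222844515 0.0008803370093657427
```

>>> move_arm([
  [0.05,0,0.25,0,0,0,0.7],
  [0.05,0,0.5,0,0,0,0.7],
  [0.05,0,0.7,0,0,0,0.7],
  [0.05,0,0.7,0,0,0,0.7],
])

```text
t: 15.3
ee_pos: [0.5202, 0.0926, 0.2636]
orientation: [-0.001, 0.643, 0.766, -0.001]
contact_force: [-0.1, -0.3, 0.5]
gripper_width: 0.0636
gripper_force: 0.0
```

>>> move_arm([
  [0,0,0.15,0,0,0,0.7],
  [0,0,0.3,0,0,0,0.7],
  [0,0,0.42,0,0,0,0.7],
  [0,0,0.51,0,0,0,0.7],
  [0,0,0.51,0,0,0,0.7],
  [0,0,0.51,0,0,0,0.5],
  [0,0,0.51,0,0,0,0.4],
  [0,0,0.51,0,0,0,0.3],
  [0,0,0.51,0,0,0,0.2],
  [0,0,0.51,0,0,0,0.2],
  [0,0,0.51,0,0,0,0.2],
], newtons=12)

```text
t: 16.4
ee_pos: [0.5211, 0.0936, 0.2152]
orientation: [0.0, 0.643, 0.766, 0.0]
contact_force: [-1.1, -0.6, 5.7]
gripper_width: 0.0379
gripper_force: 12.0
```

>>> move_arm([
  [0,0,-0.05,0,0,0,0.2],
  [0,0,-0.15,0,0,0,0.2],
  [0,0,-0.3,0,0,0,0.2],
  [0,0,-0.5,0,0,0,0.2],
  [0,0,-0.5,0,0,0,0.2],
])

```text
t: 16.9
ee_pos: [0.5218, 0.0936, 0.2678]
orientation: [0.001, 0.643, 0.766, 0.002]
contact_force: [0.3, 0.9, -1.3]
gripper_width: 0.0381
gripper_force: 12.0
```

>>> move_arm([
  [0.1,0.05,0,0,0,0,0.2],
  [0.3,0.1,0,0,0,0,0.2],
  [0.6,0.2,0,0,0,0,0.2],
  [0.9,0.2,0,0,0,0,0.2],
])

```text
t: 17.3
ee_pos: [0.5255, 0.1872, 0.2644]
orientation: [0.0, 0.643, 0.766, 0.0]
contact_force: [1.1, -0.8, 0.2]
gripper_width: 0.0382
gripper_force: 12.0
```

>>> move_arm([
  [0.3,0.1,0,0,0,0,0.2],
  [0.6,0.2,0,0,0,0,0.2],
  [0.9,0.2,0,0,0,0,0.2],
])

```text
t: 17.6
ee_pos: [0.5292, 0.2799, 0.2642]
orientation: [-0.0, 0.643, 0.766, 0.0]
contact_force: [-0.8, 0.4, -0.6]
gripper_width: 0.0382
gripper_force: 12.0
```

>>> move_arm([
  [0.3,0.1,0,0,0,0,0.2],
  [0.6,0.14,0,0,0,0,0.2],
  [0.8,0.14,0,0,0,0,0.2],
  [0.9,0.14,0,0,0,0,0.2],
  [0.9,0.14,0,0,0,0,0.2],
  [0.9,0.14,0,0,0,0,0.2],
])

```text
t: 18.2
ee_pos: [0.5268, 0.3681, 0.2645]
orientation: [-0.0, 0.643, 0.766, -0.0]
contact_force: [-0.2, -0.5, -0.5]
gripper_width: 0.0381
gripper_force: 12.0
```

```bash
python3 - <<'E'
from h import *
snap('side','side3.png'); print(get_obs()['ee_pos'],get_obs()['gripper_width'])
E
```

```text
[0.52700876 0.36789577 0.26455076] 0.03800417599275929
```

View pics/side3.png

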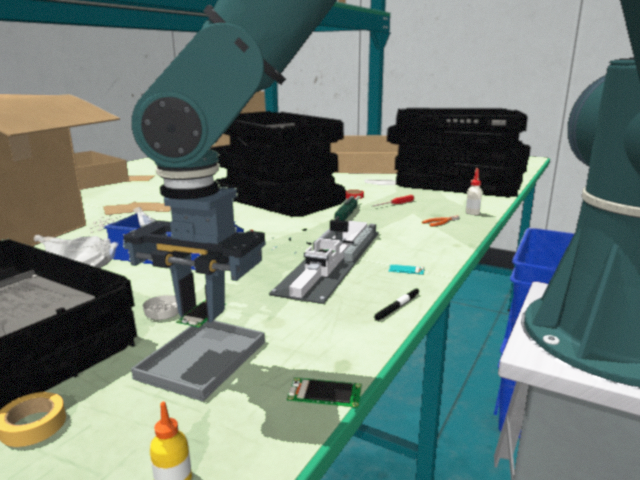

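The board is held above the tray, with the fingers near (195,320). I lower it and release.

>>> move_arm([
  [0,0,0.15,0,0,0,0.2],
  [0,0,0.3,0,0,0,0.2],
  [0,0,0.45,0,0,0,0.2],
  [0,0,0.55,0,0,0,0.2],
  [0,0,0.62,0,0,0,0.2],
  [0,0,0.67,0,0,0,0.2],
  [0,0,0.67,0,0,0,0.2],
  [0,0,0.67,0,0,0,0.2],
])

```text
t: 19.05
ee_pos: [0.5272, 0.3689, 0.198]
orientation: [0.0, 0.643, 0.766, 0.0]
contact_force: [-0.4, 0.5, -0.4]
gripper_width: 0.0378
gripper_force: 12.0
```

>>> move_arm([
  [0,0,0,0,0,0,0.45],
  [0,0,0,0,0,0,0.5],
  [0,0,0,0,0,0,0.6],
  [0,0,0,0,0,0,0.65],
  [0,0,0,0,0,0,0.65],
  [0,0,0,0,0,0,0.65],
])

```text
t: 19.65
ee_pos: [0.527, 0.3688, 0.1978]
orientation: [0.0, 0.643, 0.766, 0.0]
contact_force: [0.2, 0.1, 0.3]
gripper_width: 0.0595
gripper_force: 0.0
```

>>> move_arm([
  [0,0,-0.1,0,0,0,0.65],
  [0,0,-0.3,0,0,0,0.65],
  [0,0,-0.6,0,0,0,0.65],
  [0,0,-1,0,0,0,0.65],
  [0,0,-1,0,0,0,0.65],
])

```text
t: 20.15
ee_pos: [0.5284, 0.3697, 0.3035]
orientation: [0.001, 0.643, 0.766, 0.004]
contact_force: [1.0, 0.4, -0.3]
gripper_width: 0.0593
gripper_force: 0.0
```

>>> move_arm([
  [-0.4,-0.4,-0.2,0,0,0,0.65],
  [-0.7,-0.7,-0.5,0,0,0,0.65],
  [-1,-1,-0.5,0,0,0,0.65],
  [-1,-1,-0.5,0,0,0,0.65],
  [-1,-1,-0.5,0,0,0,0.65],
])

```text
t: 20.65
ee_pos: [0.4456, 0.2523, 0.3484]
orientation: [0.0, 0.643, 0.766, 0.001]
contact_force: [0.1, 0.2, 0.2]
gripper_width: 0.0594
gripper_force: 0.0
```

```bash
python3 - <<'E'
from h import *
s=snap('side'); f=snap('top')
A=cv2.resize(s['img'][300:410,120:280],(480,330)); B=cv2.resize(f['img'][170:270,90:190],(320,330))
cv2.imwrite('pics/end.png',np.hstack([A,B])[:,:,::-1])
E
```

```text
(no output)
```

View pics/end.png

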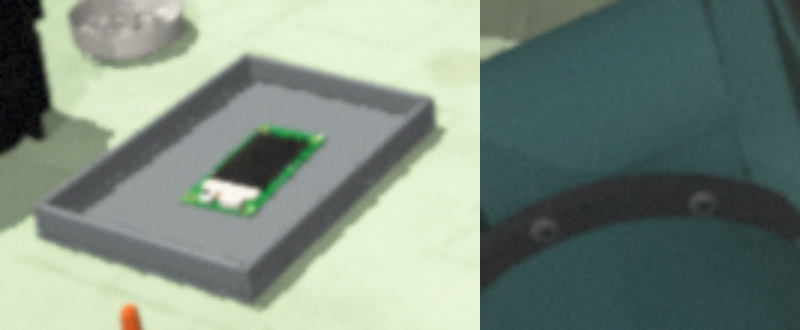

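The board lies flat in the middle of the tray (crop about (255,170)), and the arm is clear.

```bash
python3 -c "
from plant import sign_off
print(sign_off())"
```

```text
the job is handed in; nothing more can be done
None
```

I handed the job in at about 21 s: one board was fed, the slide went home slowly, and the board lies flat in the tray. The index line read only roughly, so I held at about 0.123 m and then 0.126 m, over a second each; whether both holds fell within 5 mm of the line is not confirmed.

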